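# Turn the reversed cutlery insert round in its box

### The job

Two open wooden cutlery boxes stand on the worktop, and each should hold its white insert with the short cross compartment at the box's cut-down end. In one of them the insert was put back the wrong way round: lift that insert clear by its wooden post, turn it half round and seat it fully home in the same box. Leave the other insert where it is.

Things in the scene. Friction and masses are not known exactly. Their poses are not given: they have to be found in the camera images.
- cutlery_box: box whose insert is reversed (left or right of two identical boxes). Open wooden box, fixed, 216 (x) x 136 (y) x 52 mm; walls 8, floor 6, inside 200 x 120 mm. Origin: centre of its underside, z up. Its -x end wall (toward the robot) is cut down to 22 mm over the middle 80 mm; the +x end is full height. Right: insert and box axes parallel; at the start they are a half turn apart
- insert_grip (a point): grip point of the reversed insert (loose, 0.25 kg), on the axis of its round upright wooden post, 28 mm thick, at the tray's centre: grip at any angle, 74 mm above the tray's underside (80 above the box's underside when seated), 18 below the post's top, 34 above the tray's rim. z up; -x toward the short cross compartment (its wall 40 mm from the centre), two long compartments at +x
- notch (a point): middle of the cut-down edge of that box's -x end wall, 104 mm from the box's centre, 22 mm above its underside; axes as the box. The insert is a white tray 40 mm high with walls leaning outward: 194 x 114 mm at its rim (3 mm play a side in the box), 180 x 100 mm at its foot (10 mm play a side). Seated, its rim is 6 mm below the box's rim; it must rise 46 mm to clear the box
- other_insert_grip (a point): the same point on the like insert in the other, identical box; that insert stands the right way round already and is to be left alone
Not all that is in view belongs to the job. Leave any black look-alike of the part that bears insert_grip alone.

How it is judged:
On the way:
1. the insert is lifted clear of its box (z of insert_grip in the frame of cutlery_box above 0.124 m), for 0.1 s.
At the end, for the whole second after the job is handed in: The insert that was reversed is back in the same box with its short cross compartment at the cut-down end (within 10 degrees), within 12 mm of the box's centre, resting on the box's floor (at most 5 mm high), level and at rest; the other insert has not been moved by 20 mm or more (x of notch in the frame of insert_grip below -0.09 m and horizontal distance between insert_grip and cutlery_box below 0.012 m and angle between the x axis of insert_grip and the x axis of cutlery_box, either way round below 0.175 rad and z of insert_grip in the frame of cutlery_box below 0.085 m and angle between insert_grip's own z axis and vertical below 0.1 rad and linear speed of insert below 0.02 m/s and distance of other_insert_grip from where it was at the start of the episode below 0.02 m); the robot touches nothing.
It fails at once if the other insert is disturbed (moved 20 mm or more) (distance of other_insert_grip from where it was at the start of the episode above 0.02 m).
It also fails if it takes over 35 s, if anything falls off the work surface, if the arm or the gripper's body presses on something with over 40 N, if the wrist force passes 120 N, or if a joint passes its speed limit or range.

### The arm

A 7-joint arm with a two-finger parallel gripper is mounted at the origin on a cart in front of the work surface, level with it; the furniture and walls round the work are solid. World frame = base frame: x ahead of the robot, y to its left, z up, the work surface at z = 0. Lengths are in m, angles in rad, forces in N, time in s.
With the tool pointing down it reaches from about 0.35 to 0.9 m from the base axis. Payload 8.1 kg.
Tool frame: the origin (TCP) lies midway between the tips of the shut fingers; the grasp point (between the pads) lies 19 mm behind it (tcp_to_grasp is the distance from the TCP to the grasp point, in m); y points along the fingers, z is the direction in which the jaws open and shut, and the axes are right-handed (so a half turn about y gives the same grasp; the last joint's range is limited). The gripper opens to 85 mm and grips with 20 to 120 N. Pads are 22 mm wide; open, the fingers measure 114 mm over their backs; the gripper's body (76 mm by 85 mm) begins 54 mm behind the grasp point. The pads swing forward as they close: fully open they stand 13 mm farther back than shut.
Start: joints at [-1.398, 0.434, 0.025, 1.573, -0.012, 1.134, -0.075], TCP at [0.17, 0.601, 0.231] pointing down, gripper open.
Joint ranges: [-2.62, 2.62], [-0.44, 2.09], [-1.27, 1.32], [0.08, 2.57], [-1.32, 4.46], [0.12, 2], [-2.74, 2.74]. Speed limits (rad/s): [2.22, 2.22, 3.01, 3.01, 3.14, 3.14, 3.14].

### API

Orientations are given as a unit quaternion [w, x, y, z].
In Python, from rig import * gives the robot as it stands.
- The arm moves only by the tool step_arm, never from a script. Its arguments are lists of equal length, an entry for each row: "dp": the shift along the tool's x, y, z in cm, a list of three; "rotation": the turn, a rotation vector about the tool's x, y, z in rad, a list of three; "fingers": the opening, from 0 (shut) to 1 (fully open). A call has 1 to 12 rows; each row is the pose to reach, as a shift and turn from the pose commanded when the call began, along the tool's axes at that moment; what a row does not reach only later rows make up. A row lasts 1/10 s, in which the tool goes at most 50 mm and 8.59 degrees, less where a joint would pass 70% of its speed; a pose out of reach is approached as far as the arm can. A call with a gripper value outside its range is refused whole. The fingers move at their own pace and stop on an object; "force" is the grip in N (left out, the last holds). Time passes only in rows, so rows that repeat a pose let the fingers close. It gives the time, the measured TCP pose, the force and the opening at its end, in the units of the state.
- sense(): the state, without advancing time (a new reading comes with each control period).
- get_image(name): name is "scene" or "top" or "wrist"; returns a dict with "color" (384x512x3 uint8, blue, green, red), "range_z" (384x512 float32, m along the optical axis (not along the pixel's ray), 0 where there is no reading), "mtx" (3x3 intrinsics, pixels), "T" (4x4, takes a point from camera to world coordinates); the wrist camera has in their place "tool_from_camera" (4x4, takes a point from camera to tool coordinates, whose origin is the TCP and whose axes are the tool frame's). Camera axes: x right, y down, z forward; pixel columns grow to the right and rows downward; lengths in m; the calibration is good to about 2 mm. A picture is of the moment at which its call begins: read the wrist's pose just before it.
- finish_job(): hands the job in, once; it reports no verdict.
Trained networks look in a picture, given as the dict that the camera call returned (one of the last four; its "shot" number tells which), for a name from the list of things; names that differ only in an ending like _2 or _b are one class to them, and where a whole thing is asked for, a point or a joint stands for the part that bears it (a point fixed in the world has none). Each returns a list of dicts, best first, with "confidence" (0 to 1); they miss things now and then, are a little off and sometimes report something else, mostly with a low value. They report only what shows in the picture. A call takes as long as a camera call. They do not tell look-alikes from the thing itself.
- spot_in(picture, thing): "extent" ([left, top, right, bottom] in pixels, round what is visible of it).
- pinpoint(picture, thing): "uv" ([column, row] in pixels: a listed point, or the origin of a listed thing).
The state is a dict: "t": time; "qpos": joint angles; "qvel": joint speeds; "tau": joint torques, N m; "ee_pos": TCP position; "tcp_rot": TCP orientation; "contact_force": force on the tool from outside, world axes, zero at the start; "wrist_torque": the same for the moment, N m; "gripper_width": finger opening in m.
Only numpy, scipy, OpenCV 4.12 (cv2) and the standard library are available. Lean on these libraries where they do the work, as an engineer would, in place of code of your own. Each camera call takes 0.05 s, during which the arm holds its last target.

## Working session

There is one attempt and no reset: what is moved stays moved. The work goes in short steps, Python scripts to look and compute and a tool call to move; the robot and the scene stay as the last step left them, time stands still between calls to the robot, and variables do not carry over. Pictures are saved under pics/ and viewed, and the job is handed in when it is done.

Besides the shell and the picture viewer there is one more tool, called after ">>>" by a JSON object that holds its "method" and its "body", one argument or row to a line. step_arm: Moves the arm, as the interface text tells. Its arguments: {"type":"object","properties":{"dp":{"type":"array"},"rotation":{"type":"array"},"fingers":{"type":"array"},"force":{"type":"number"}},"required":["dp","rotation","fingers"]}

```bash
ls; mkdir -p pics; cat > h.py <<'E'
from rig import *
import numpy as np, cv2
from scipy.spatial.transform import Rotation as R
def pt(im,u,v,T=None):
    z=im["range_z"][int(round(v)),int(round(u))]
    K=im["mtx"];p=np.array([(u-K[0,2])/K[0,0]*z,(v-K[1,2])/K[1,1]*z,z,1])
    return ((im["T"] if T is None else T)@p)[:3]
E
python3 - <<'E'
from h import *
s=sense();print(s["t"],s["ee_pos"],s["tcp_rot"],s["gripper_width"])
for n in ["scene","top"]:
    im=get_image(n);cv2.imwrite(f"pics/{n}0.png",im["color"])
    for th in ["cutlery_box","insert_grip","notch","other_insert_grip"]:
        try:
            for d in pinpoint(im,th): print(n,th,d["confidence"],d["uv"],pt(im,*d["uv"]).round(3))
        except Exception as e: print(th,e)
    print(im["T"].round(3))
E
```

```text
pics
0.0 [0.17013716 0.60086738 0.23051503] [-0.69982501  0.70095216 -0.09726173  0.09721717] 0.08549145099583272
scene cutlery_box 0.91 [245.2, 215.4] [0.493 0.3   0.009]
scene cutlery_box 0.75 [242.7, 195.9] [0.499 0.304 0.086]
scene insert_grip 0.86 [241.2, 198.9] [0.503 0.307 0.074]
scene notch 0.6 [262.3, 222.7] [0.405 0.331 0.026]
[[-0.841 -0.25   0.48  -0.167]
 [-0.542  0.407 -0.735  1.263]
 [-0.012 -0.878 -0.478  0.725]
 [ 0.     0.     0.     1.   ]]
top insert_grip 0.74 [116.8, 198.9] [0.469 0.647 0.092]
top insert_grip 0.57 [251.5, 188.7] [0.496 0.289 0.096]
top notch 0.88 [239.8, 221.4] [0.414 0.322 0.047]
top other_insert_grip 0.61 [382.6, 176.0] [ 0.53  -0.058  0.095]
[[ 0.002 -0.989  0.151  0.314]
 [-1.    -0.     0.013  0.262]
 [-0.013 -0.151 -0.988  1.182]
 [ 0.     0.     0.     1.   ]]
```

View pics/scene0.png

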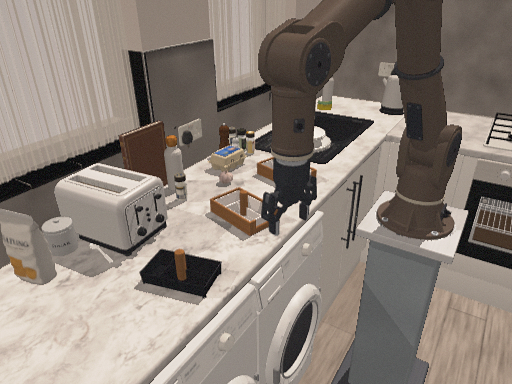

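View pics/top0.png

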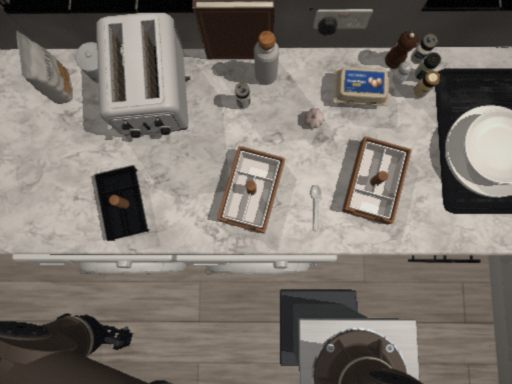

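The scene view shows a black look-alike at (181,270) and boxes at (243,210) and (280,170). In the top view, the black one is at (121,203), the left box at (252,189) and the right box at (378,180). I'll enlarge the two boxes to find the reversed insert.

```bash
python3 - <<'E'
import cv2,numpy as np
im=cv2.imread("pics/top0.png")
a=im[140:240,205:305];b=im[130:230,330:430]
cv2.imwrite("pics/crop0.png",cv2.resize(np.hstack([a,b]),None,fx=4,fy=4,interpolation=cv2.INTER_CUBIC))
E
```

```text
(no output)
```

View pics/crop0.png

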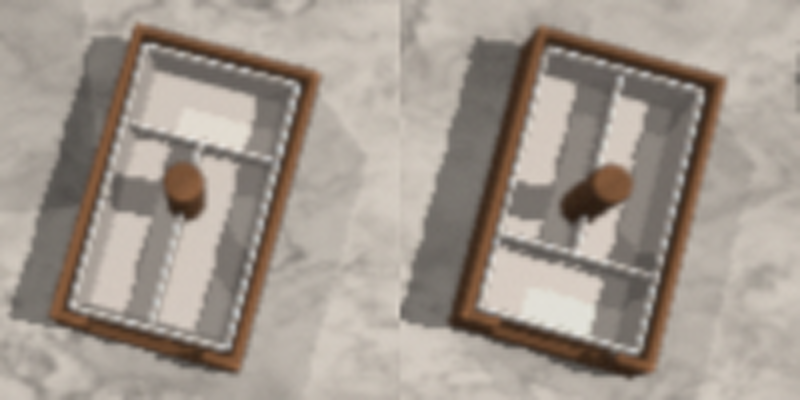

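The cut-down ends are at the bottom (near the robot) in both boxes. The left box (top view 252,189) has its cross compartment at the far end, so that insert is reversed. The right one (378,180) is correct, and the black tray (121,203) is a decoy. Next I'll measure the left box and its post.

```bash
cat >> h.py <<'E'
def cloud(im):
    z=im["range_z"].astype(float);K=im["mtx"];v,u=np.indices(z.shape)
    P=np.stack([(u-K[0,2])/K[0,0]*z,(v-K[1,2])/K[1,1]*z,z],-1)@im["T"][:3,:3].T+im["T"][:3,3]
    P[z<=0]=np.nan
    return P
E
python3 - <<'E'
from h import *
im=get_image("top");P=cloud(im);c=im["color"].astype(int)
x,y,z=P[...,0],P[...,1],P[...,2]
reg=(x>0.36)&(x<0.63)&(y>0.19)&(y<0.42)
print("table z",np.nanmedian(z[200:210,160:200]))
post=reg&(z>0.085);print("post",post.sum(),P[post].mean(0),P[post].min(0),P[post].max(0))
post2=reg&(z>0.065)&(z<0.085);print(post2.sum(),P[post2].mean(0))
sat=(c[...,2]-c[...,0]>35)
rim=reg&sat&(z>0.042)&(z<0.062)
r=cv2.minAreaRect(P[rim][:,:2].astype(np.float32)*1000);print(rim.sum(),np.nanmedian(z[rim]),r)
rim=reg&(z>0.046)&(z<0.062)
r=cv2.minAreaRect(P[rim][:,:2].astype(np.float32)*1000);print(rim.sum(),r)
m=(x>0.4)&(x<.68)&(y>-.2)&(y<.06)&(z>.085)
print("other post",P[m].mean(0))
s=sense();Rm=R.from_quat(np.roll(s["tcp_rot"],-1)).as_matrix();print(Rm.round(3))
E
```

```text
table z 0.000877225204823473
post 89 [0.50474576 0.29159131 0.09855054] [0.4923489  0.28000312 0.08778095] [0.51980726 0.30394981 0.10457823]
12 [0.49635906 0.28736036 0.07501128]
589 0.05243569294924888 ((505.42816162109375, 291.5594482421875), (135.4275665283203, 214.6806640625), 74.47295379638672)
800 ((506.0302734375, 291.0133056640625), (136.16110229492188, 216.1187744140625), 74.46539306640625)
other post [ 0.53073293 -0.05621023  0.09786398]
[[ 0.962  0.     0.272]
 [-0.272  0.     0.962]
 [ 0.    -1.     0.   ]]
```

>>> {"method": "step_arm", "body": {
  "dp": [
    [4.1,0,-2.1],
    [8.1,0,-4.1],
    [12.2,0,-6.2],
    [16.2,0,-8.2],
    [20.3,0,-10.3],
    [24.4,0,-12.4],
    [28.4,0,-14.4],
    [32.5,0,-16.5],
    [36.5,0,-18.5],
    [40.6,0,-20.6],
    [40.6,0,-20.6],
    [40.6,0,-20.6]
  ],
  "rotation": [
    [0,0,0],
    [0,0,0],
    [0,0,0],
    [0,0,0],
    [0,0,0],
    [0,0,0],
    [0,0,0],
    [0,0,0],
    [0,0,0],
    [0,0,0],
    [0,0,0],
    [0,0,0]
  ],
  "fingers": [1,1,1,1,1,1,1,1,1,1,1,1]
}}

```text
t: 1.75
ee_pos: [0.5056, 0.2914, 0.2313]
tcp_rot: [-0.7, 0.7, -0.098, 0.098]
contact_force: [-0.9, 0.7, 0.7]
gripper_width: 0.0855
```

```bash
python3 - <<'E'
from h import *
s=sense();print(s["t"],s["qpos"].round(3) if hasattr(s["qpos"],"round") else s["qpos"],s["ee_pos"])
im=get_image("wrist");cv2.imwrite("pics/w1.png",im["color"])
Rm=R.from_quat(np.roll(s["tcp_rot"],-1)).as_matrix();W=np.eye(4);W[:3,:3]=Rm;W[:3,3]=s["ee_pos"]
print(Rm.round(3))
im["T"]=W@im["tool_from_camera"];P=cloud(im)
x,y,z=P[...,0],P[...,1],P[...,2]
near=np.hypot(x-.505,y-.291)<.05
m=near&(z>.09)&(z<.106);print(m.sum(),P[m].min(0),P[m].max(0),(P[m].min(0)+P[m].max(0))/2)
for th in ["insert_grip","notch","cutlery_box"]:
    for d in pinpoint(im,th): print(th,d["confidence"],d["uv"],pt(im,*d["uv"]).round(3))
E
```

```text
1.75 [-0.738  0.366  0.169  1.688 -0.068  1.093  0.743] [0.50557557 0.29142829 0.23128825]
[[ 0.961  0.     0.275]
 [-0.275 -0.     0.961]
 [ 0.    -1.    -0.   ]]
846 [0.49218679 0.27746838 0.09008703] [0.51901908 0.30496932 0.10185846] [0.50560293 0.29121885 0.09597275]
insert_grip 0.56 [260.0, 170.2] [0.502 0.292 0.1  ]
cutlery_box 0.25 [259.8, 50.8] [0.408 0.318 0.023]
```

View pics/w1.png

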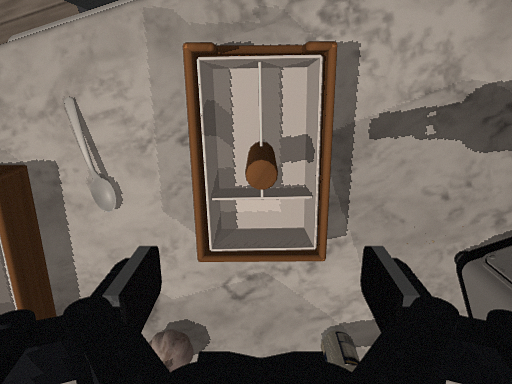

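The wrist view shows the notch at the top (≈260,48, robot side) and the cross compartment at the bottom (≈260,220), so this is the reversed insert. The post is at (262,175). Joint 7 is at 0.74, so I'll pre-turn by +yaw and then make the half turn by -yaw.

>>> {"method": "step_arm", "body": {
  "dp": [
    [0,2,0],
    [0,5,0],
    [0,8,0],
    [0,10,0],
    [0,10,0],
    [0,10,0],
    [0,11,0],
    [0,13,0],
    [0,15,0],
    [0,16.5,0],
    [0,17.1,0],
    [0,17.1,0]
  ],
  "rotation": [
    [0,-0.14,0],
    [0,-0.28,0],
    [0,-0.42,0],
    [0,-0.56,0],
    [0,-0.7,0],
    [0,-0.84,0],
    [0,-0.84,0],
    [0,-0.84,0],
    [0,-0.84,0],
    [0,-0.84,0],
    [0,-0.84,0],
    [0,-0.84,0]
  ],
  "fingers": [1,1,1,1,1,1,1,1,1,1,1,1]
}}

```text
t: 3.15
ee_pos: [0.5039, 0.2927, 0.0593]
tcp_rot: [-0.679, 0.679, 0.196, -0.197]
contact_force: [1.2, 0.4, 0.4]
gripper_width: 0.0858
```

```bash
python3 - <<'E'
from h import *
s=sense();print(s["t"],np.round(s["qpos"],3),s["ee_pos"],s["contact_force"])
print(R.from_quat(np.roll(s["tcp_rot"],-1)).as_matrix().round(3))
E
```

```text
3.15 [-0.589  0.561 -0.041  1.851  0.033  0.732  1.486] [0.50386856 0.2927095  0.05934668] [1.20756022 0.43804955 0.43788488]
[[ 0.846 -0.001 -0.533]
 [ 0.533 -0.001  0.846]
 [-0.002 -1.     0.   ]]
```

>>> {"method": "step_arm", "body": {
  "dp": [
    [0,0,0],
    [0,0,0],
    [0,0,0],
    [0,0,0],
    [0,0,0],
    [0,0,0],
    [0,0,0],
    [0,0,0]
  ],
  "rotation": [
    [0,0,0],
    [0,0,0],
    [0,0,0],
    [0,0,0],
    [0,0,0],
    [0,0,0],
    [0,0,0],
    [0,0,0]
  ],
  "fingers": [0,0,0,0,0,0,0,0],
  "force": 60
}}

```text
t: 3.95
ee_pos: [0.5051, 0.2927, 0.0611]
tcp_rot: [0.679, -0.679, -0.197, 0.196]
contact_force: [-0.3, -0.5, 4.1]
gripper_width: 0.0266
```

>>> {"method": "step_arm", "body": {
  "dp": [
    [0,-1,0],
    [0,-2.5,0],
    [0,-4,0],
    [0,-6,0],
    [0,-8,0],
    [0,-9,0],
    [0,-9,0],
    [0,-9,0]
  ],
  "rotation": [
    [0,0,0],
    [0,0,0],
    [0,0,0],
    [0,0,0],
    [0,0,0],
    [0,0,0],
    [0,0,0],
    [0,0,0]
  ],
  "fingers": [0,0,0,0,0,0,0,0]
}}

```text
t: 4.75
ee_pos: [0.5044, 0.2924, 0.1499]
tcp_rot: [-0.679, 0.679, 0.197, -0.197]
contact_force: [-0.1, -0.5, -1.8]
gripper_width: 0.0261
```

```bash
python3 - <<'E'
from h import *
s=sense();print(s["t"],np.round(s["qpos"],3),s["ee_pos"],s["contact_force"],s["gripper_width"])
im=get_image("wrist");cv2.imwrite("pics/w2.png",im["color"])
im=get_image("scene");cv2.imwrite("pics/s2.png",cv2.resize(im["color"][130:280,170:350],None,fx=4,fy=4))
E
```

```text
4.75 [-0.587  0.448 -0.042  1.773  0.023  0.922  1.497] [0.50443369 0.29235586 0.14986552] [-0.07948329 -0.50398557 -1.76613599] 0.026122689568188806
```

View pics/w2.png

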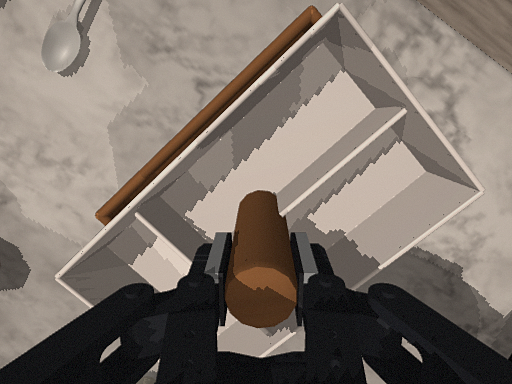

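View pics/s2.png

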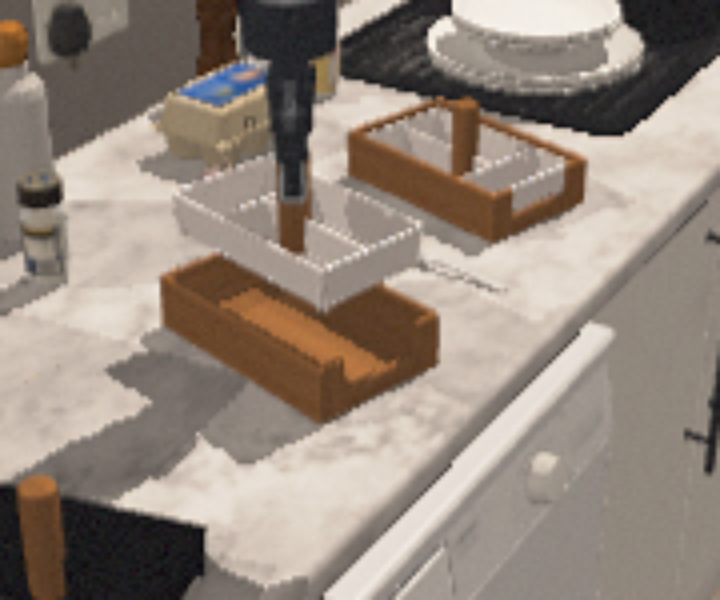

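Insert is lifted clear and hangs level; now the half turn.

>>> {"method": "step_arm", "body": {
  "dp": [
    [0,0,0],
    [0,0,0],
    [0,0,0],
    [0,0,0],
    [0,0,0],
    [0,0,0],
    [0,0,0],
    [0,0,0],
    [0,0,0],
    [0,0,0],
    [0,0,0],
    [0,0,0]
  ],
  "rotation": [
    [0,0.14,0],
    [0,0.28,0],
    [0,0.42,0],
    [0,0.56,0],
    [0,0.7,0],
    [0,0.84,0],
    [0,0.98,0],
    [0,1.12,0],
    [0,1.26,0],
    [0,1.4,0],
    [0,1.54,0],
    [0,1.6,0]
  ],
  "fingers": [0,0,0,0,0,0,0,0,0,0,0,0]
}}

```text
t: 6.05
ee_pos: [0.5042, 0.2924, 0.1492]
tcp_rot: [-0.613, 0.614, -0.352, 0.351]
contact_force: [0.0, 0.2, -2.3]
gripper_width: 0.0265
```

>>> {"method": "step_arm", "body": {
  "dp": [
    [0,0,0],
    [0,0,0],
    [0,0,0],
    [0,0,0],
    [0,0,0],
    [0,0,0],
    [0,0,0],
    [0,0,0],
    [0,0,0],
    [0,0,0],
    [0,0,0],
    [0,0,0]
  ],
  "rotation": [
    [0,0.14,0],
    [0,0.28,0],
    [0,0.42,0],
    [0,0.56,0],
    [0,0.7,0],
    [0,0.84,0],
    [0,0.98,0],
    [0,1.12,0],
    [0,1.26,0],
    [0,1.4,0],
    [0,1.542,0],
    [0,1.542,0]
  ],
  "fingers": [0,0,0,0,0,0,0,0,0,0,0,0]
}}

```text
t: 7.25
ee_pos: [0.5042, 0.2926, 0.1493]
tcp_rot: [-0.196, 0.197, -0.679, 0.68]
contact_force: [0.2, 0.0, -2.6]
gripper_width: 0.0266
```

```bash
cat > m.py <<'E'
from h import *
import sys
n=sys.argv[1]
s=sense();print(s["t"],np.round(s["qpos"],3),s["ee_pos"],s["contact_force"],s["gripper_width"])
Rm=R.from_quat(np.roll(s["tcp_rot"],-1)).as_matrix();print(Rm.round(3))
W=np.eye(4);W[:3,:3]=Rm;W[:3,3]=s["ee_pos"]
im=get_image("wrist");cv2.imwrite(f"pics/w{n}.png",im["color"])
im["T"]=W@im["tool_from_camera"];np.savez(f"w{n}.npz",P=cloud(im),c=im["color"])
im=get_image("top");np.savez(f"t{n}.npz",P=cloud(im),c=im["color"])
cv2.imwrite(f"pics/t{n}.png",cv2.resize(im["color"][120:260,180:320],None,fx=4,fy=4))
E
python3 m.py 3
```

```text
7.25 [-1.144  0.536  0.773  1.82  -0.446  0.97  -1.19 ] [0.5041504  0.29258732 0.14927954] [ 0.20417595  0.04717873 -2.60276201] 0.02658910097571103
[[-0.846 -0.001  0.533]
 [-0.533 -0.002 -0.846]
 [ 0.002 -1.     0.001]]
```

View pics/w3.png

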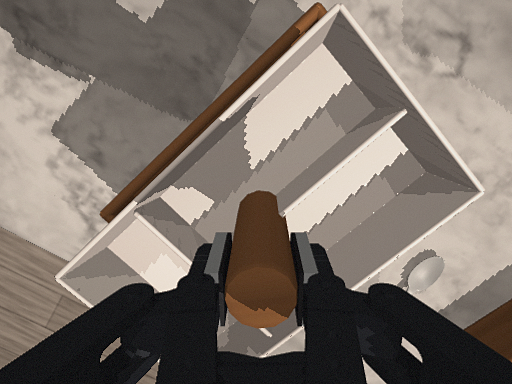

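View pics/t3.png

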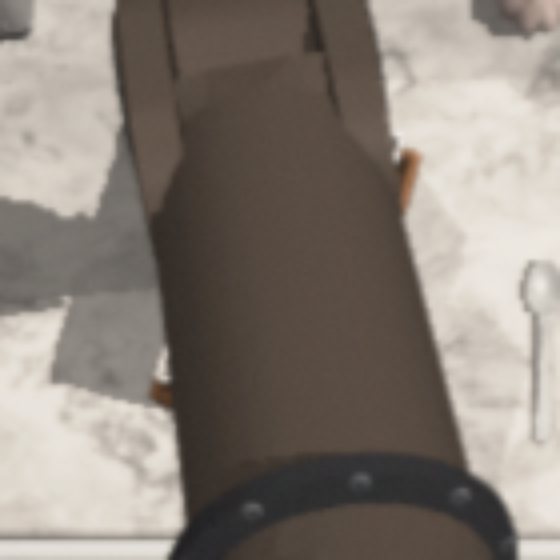

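```bash
python3 - <<'E'
import numpy as np,cv2
d=np.load("w3.npz");P=d["P"];c=d["c"].astype(int)
x,y,z=P[...,0],P[...,1],P[...,2]
h=np.hypot(x-.504,y-.2926)<.14
sat=c.max(-1)-c.min(-1)
wh=h&(sat<40)&(c.min(-1)>60)
print(np.histogram(z[wh&(z>.08)&(z<.2)],bins=24,range=(.08,.2)))
zr=np.percentile(z[wh&(z<.15)&(z>.08)],99.5);print(zr)
m=wh&(z>.122)&(z<.15)
q=P[m];print(m.sum())
r=cv2.minAreaRect(q[:,:2].astype(np.float32)*1000);print(r)
cv2.imwrite("pics/m3.png",(m*255).astype(np.uint8))
# box rim
b=(sat>50)&(z>.045)&(z<.06)&(np.hypot(x-.504,y-.29)<.16)
q=P[b];
if len(q)>20:
    v=cv2.fitLine(q[:,:2].astype(np.float32),cv2.DIST_HUBER,0,.01,.01).ravel();print(len(q),v,np.degrees(np.arctan2(v[1],v[0])))
E
```

```text
(array([    0,     0,     0, 24968,  5143,  2832,  3121,  3399,  3727,
        4341,  5405,  5433,     1,     3,    16,   120,   134,   138,
         162,   171,   201,   298,    40,    54]), array([0.08 , 0.085, 0.09 , 0.095, 0.1  , 0.105, 0.11 , 0.115, 0.12 ,
       0.125, 0.13 , 0.135, 0.14 , 0.145, 0.15 , 0.155, 0.16 , 0.165,
       0.17 , 0.175, 0.18 , 0.185, 0.19 , 0.195, 0.2  ]))
0.13704808556825035
17447
((503.7499694824219, 291.8278503417969), (114.1678695678711, 194.5324249267578), 74.78219604492188)
2315 [ 0.96237147 -0.2717374   0.49651346  0.36103195] -15.767677
```

View pics/m3.png

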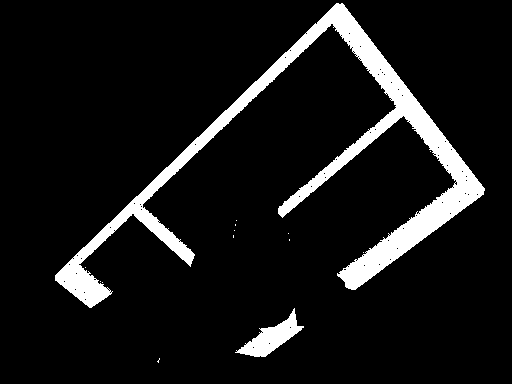

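Insert rim measures 114×194 mm centred at (503.7, 291.8), yaw -15.2°. The box is at about (505.7, 291.3), -15.7°. I'll correct this small offset and lower.

>>> {"method": "step_arm", "body": {
  "dp": [
    [-0.14,0,0.15],
    [-0.14,0.5,0.15],
    [-0.14,1.5,0.15],
    [-0.14,2.5,0.15],
    [-0.14,3.5,0.15],
    [-0.14,4.5,0.15],
    [-0.14,5.5,0.15],
    [-0.14,6.4,0.15],
    [-0.14,7.2,0.15],
    [-0.14,7.8,0.15],
    [-0.14,8.2,0.15],
    [-0.14,8.2,0.15]
  ],
  "rotation": [
    [0,0.008,0],
    [0,0.008,0],
    [0,0.008,0],
    [0,0.008,0],
    [0,0.008,0],
    [0,0.008,0],
    [0,0.008,0],
    [0,0.008,0],
    [0,0.008,0],
    [0,0.008,0],
    [0,0.008,0],
    [0,0.008,0]
  ],
  "fingers": [0,0,0,0,0,0,0,0,0,0,0,0]
}}

```text
t: 8.55
ee_pos: [0.5066, 0.292, 0.0679]
tcp_rot: [-0.194, 0.194, -0.68, 0.68]
contact_force: [-1.0, 0.0, -2.1]
gripper_width: 0.0264
```

```bash
python3 m.py 4
```

```text
8.55 [-1.078  0.638  0.689  1.884 -0.546  0.817 -1.114] [0.50655191 0.29198816 0.06786353] [-1.04161033  0.02470525 -2.11117873] 0.02636892873277186
[[-0.85  -0.     0.528]
 [-0.528 -0.    -0.85 ]
 [ 0.001 -1.     0.   ]]
```

View pics/w4.png

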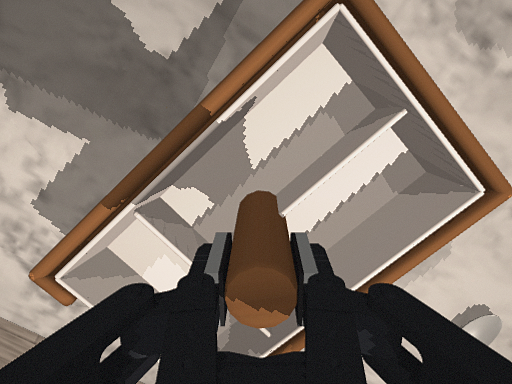

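The insert is inside the box walls with no load, and the cross compartment (≈130,270) is at the robot-side end. I'll lower the last 7 mm.

>>> {"method": "step_arm", "body": {
  "dp": [
    [0,0.3,0],
    [0,0.6,0],
    [0,0.7,0],
    [0,0.7,0],
    [0,0.7,0]
  ],
  "rotation": [
    [0,0,0],
    [0,0,0],
    [0,0,0],
    [0,0,0],
    [0,0,0]
  ],
  "fingers": [0,0,0,0,0]
}}

```text
t: 9.15
ee_pos: [0.5068, 0.2921, 0.0613]
tcp_rot: [0.194, -0.194, 0.68, -0.68]
contact_force: [0.5, -0.7, -2.4]
gripper_width: 0.027
```

>>> {"method": "step_arm", "body": {
  "dp": [
    [0,0.1,0],
    [0,0.2,0],
    [0,0.2,0]
  ],
  "rotation": [
    [0,0,0],
    [0,0,0],
    [0,0,0]
  ],
  "fingers": [0,0,0]
}}

```text
t: 9.45
ee_pos: [0.5069, 0.2921, 0.061]
tcp_rot: [0.194, -0.194, 0.681, -0.679]
contact_force: [-7.6, -2.1, 19.7]
gripper_width: 0.0264
```

Contact came at the expected floor height (0.061), so I'll release and rise.

>>> {"method": "step_arm", "body": {
  "dp": [
    [0,0,0],
    [0,0,0],
    [0,0,0],
    [0,0,0],
    [0,0,0],
    [0,0,0],
    [0,-2,0],
    [0,-5,0],
    [0,-9,0],
    [0,-13,0],
    [0,-17,0],
    [0,-17,0]
  ],
  "rotation": [
    [0,0,0],
    [0,0,0],
    [0,0,0],
    [0,0,0],
    [0,0,0],
    [0,0,0],
    [0,0,0],
    [0,0,0],
    [0,0,0],
    [0,0,0],
    [0,0,0],
    [0,0,0]
  ],
  "fingers": [0.5,1,1,1,1,1,1,1,1,1,1,1]
}}

```text
t: 10.65
ee_pos: [0.5096, 0.2927, 0.2345]
tcp_rot: [0.197, -0.191, 0.681, -0.679]
contact_force: [1.1, -0.5, 0.5]
gripper_width: 0.0855
```

```bash
python3 m.py 5; python3 - <<'E'
import numpy as np,cv2
d=np.load("w5.npz");P=d["P"];c=d["c"].astype(int)
x,y,z=P[...,0],P[...,1],P[...,2]
h=np.hypot(x-.505,y-.291)<.14
sat=c.max(-1)-c.min(-1)
post=h&(z>.09)&(z<.11)&(np.hypot(x-.506,y-.291)<.04);q=P[post];print("post",(q.min(0)+q.max(0))/2)
ins=h&(sat<40)&(z>.038)&(z<.05)&(np.abs((x-.506)*.267+(y-.2913)*.963)<.0595)&(np.abs((x-.506)*.963-(y-.2913)*.267)<.0995)
print("ins",cv2.minAreaRect(P[ins][:,:2].astype(np.float32)*1000))
# rim levels per side
A=np.c_[(x[ins]-.506)*.963-(y[ins]-.2913)*.267,(x[ins]-.506)*.267+(y[ins]-.2913)*.963];Z=z[ins]
for n,m in [("+x",A[:,0]>.09),("-x",A[:,0]<-.09),("+y",A[:,1]>.05),("-y",A[:,1]<-.05)]:
    print(n,m.sum(),np.percentile(Z[m],95) if m.sum() else None)
b=h&(sat>40)&(z>.047)&(z<.06);print("box",cv2.minAreaRect(P[b][:,:2].astype(np.float32)*1000))
t=np.load("t5.npz")["P"];m=(t[...,0]>.4)&(t[...,0]<.68)&(t[...,1]>-.2)&(t[...,1]<.06)&(t[...,2]>.085)&(t[...,2]<.11)
print("other",np.nanmean(t[m],0))
E
```

```text
10.65 [-1.19   0.451  0.84   1.717 -0.368  1.131 -1.258] [0.50960701 0.2926709  0.23453902] [ 1.05003302 -0.53403749  0.4881852 ] 0.08546220591664627
[[-0.85   0.007  0.527]
 [-0.527  0.005 -0.85 ]
 [-0.008 -1.    -0.   ]]
post [0.50709873 0.29222794 0.09641134]
ins ((505.0167236328125, 291.30224609375), (118.54803466796875, 197.3083953857422), 74.46553802490234)
+x 776 0.048885156255152246
-x 858 0.04868448672058842
+y 1022 0.04904968418957289
-y 1305 0.048758322805547795
box ((506.5533447265625, 290.62652587890625), (135.49107360839844, 214.69723510742188), 74.47415161132812)
other [ 0.53039037 -0.05589979  0.09751284]
```

View pics/w5.png

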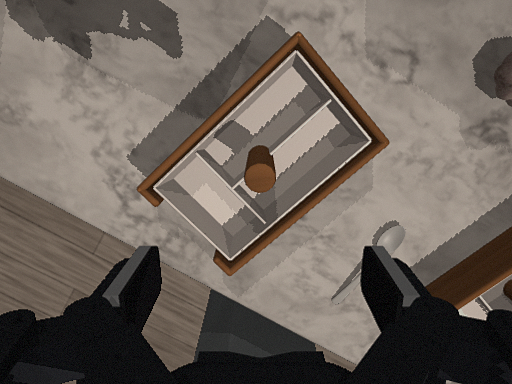

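The view shows the insert seated level, with its cross compartment (≈205,190) at the cut-down end (≈185,230). The gripper is clear. Handing in.

```bash
python3 -c "
from rig import *
print(finish_job())"
```

```text
the job is handed in; nothing more can be done
None
```

The reversed insert was in the left box. I lifted it clear by its post, turned it half round, seated it in the same box and handed the job in at about 10.8 s. No verdict is reported.

**Last checks, wrist camera except the other insert's post (top camera):**
- **Orientation:** the short cross compartment is at the cut-down end, and the insert lies parallel to the box within about 1°.
- **Centring:** the post is within about 2 mm of the box centre.
- **Seating:** the rim height agrees within 0.5 mm on all four sides. The gripper's contact height when lowering matched its grasp height of 61 mm.
- **Other insert:** its post is within 1 mm of where it started.
- **Gripper:** it is open and well above everything, with no load.

**Doubtful figures:** The rim read as 118.5 × 197.3 mm against a true 114 × 194 mm. Its height also read about 3 mm high. My selection probably picked up pixels of the box wall, so I gave more weight to the contact height and the post's top.

The last lowering pressed on the floor with about 20 N before release, within the limits.

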